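# Feel for the blind hole and seat the locating pin

### The arm

A 6-joint arm with a two-finger parallel gripper is mounted at the origin on a cart in front of the work surface, level with it; the furniture and walls round the work are solid. World frame = base frame: x ahead of the robot, y to its left, z up, the work surface at z = 0. Lengths are in m, angles in rad, forces in N, time in s.
With the tool pointing down it reaches from about 0.375 to 0.9 m from the base axis. Payload 3.1 kg.
Tool frame: the origin (TCP) lies between the finger pads; the fingertips stand 8 mm ahead of it and the grasp point (between the pads) lies 11 mm behind it; z points along the fingers, y is the line along which they close (so a half turn about z gives the same grasp; the last joint's range is limited). The gripper opens to 85 mm and grips with 20 to 120 N. Pads are 22 mm wide; open, the fingers measure 114 mm over their backs; the gripper's body (76 mm by 85 mm) begins 54 mm behind the grasp point. The pads swing forward as they close: fully open they stand 13 mm farther back than shut.
Start: joints at [-1.526, 0.527, 1.433, -0, 1.181, -0.178], TCP at [0.138, -0.61, 0.239] pointing down, gripper open.
Joint ranges: [-3.08, 3.08], [-0.75, 2.2], [0.22, 2.44], [-1.43, 4.57], [0, 2.65], [-2.85, 2.85]. Speed limits (rad/s): [2.79, 2.79, 3.14, 3.14, 3.14, 3.14].

### API

Orientations are given as a unit quaternion [x, y, z, w].
In Python, from station import readout, cams, sign_off gives the robot as it stands.
- The arm moves only by the tool send_rows, never from a script. Its argument "commands" is text: rows parted by semicolons, each of 5 numbers parted by spaces: the finger opening in mm, from 0 to 85.4, then the shift along the tool's x, y, z each as a share of 0.02 m, from -1 to 1, then the turn about the tool's z as a share of 4 degrees, from -1 to 1. In form: grip dx dy dz spin; .... A call has 1 to 20 rows; each row shifts and turns the commanded pose from where the row before left it, along the tool's axes as they then stand; what a row does not reach is not made up. A row lasts 1/12 s, in which the tool goes at most 41.7 mm and 7.16 degrees, less where a joint would pass 70% of its speed; a pose out of reach is approached as far as the arm can. A call with a number of a shift or a turn outside -1 to 1 is refused whole. A call with a gripper value outside its range is refused whole. The fingers move at their own pace and stop on an object; "grip_force" is the grip in N (left out, the last holds). Time passes only in rows, so rows that do not move let the fingers close. It gives the time, the measured TCP pose, the force, the opening and the grip force at its end, in the units of the state.
- readout.sense(): the state, without advancing time (a new reading comes with each control period).
- cams.snapshot(name): name is "scene" or "top" or "wrist"; returns a dict with "pixels" (420x560x3 uint8, red, green, blue), "intrinsics" (3x3 intrinsics, pixels), "eye" and "rotation" of the camera in the world. Camera axes: x right, y down, z forward; pixel columns grow to the right and rows downward; lengths in m; the calibration is good to about 2 mm. A picture is of the moment at which its call begins. There is no depth.
- sign_off(): hands the job in; it is judged then, once.
The state is a dict: "t": time; "q": joint angles; "qd": joint speeds; "tau": joint torques, N m; "tcp_pos": TCP position; "tool_rot": TCP orientation; "force": force on the tool from outside, world axes, zero at the start; "ft_torque": the same for the moment, N m; "finger_gap": opening from 0.0 (shut) to 1.0 (fully open); "gripper_force": force on a finger pad.
Only numpy, scipy, OpenCV 4.12 (cv2) and the standard library are available. Lean on these libraries where they do the work, as an engineer would, in place of code of your own. Each camera call takes 0.05 s, during which the arm holds its last target. There are 200 camera calls.

### The job

Lock the setting of the indexing jig: take the red-headed locating pin out of its blue stand, set its tip lightly on the jig's black strip between the two yellow marks, and slide it gently along the strip's centre line, away from the marked end, until it drops into the unmarked blind hole. Then push the pin fully home with its collar flat on the strip, let go of it, and leave the petri dish and the bottle where they stand.

Things in the scene. Friction and masses are not known exactly. Their poses are not given: they have to be found in the camera images.
- pin: Locating pin, upright in the stand, 80 g, 66 mm long. Origin at the tip's centre, z up along it. Nose cone 6 mm diameter at the tip, 12 mm from z=5; 12 mm shank to z=24; steel collar 24 mm diameter, z=24 to 29; red round grip 20 mm diameter, z=29 to 66. In the stand its collar rests on the stand's top, the tip 10 mm above the table.
- pin_stand: Blue stand block, 56x56 mm, top 34 mm above the table, on an 80x70x5 mm foot, fixed to the table; the pin stands in the hole at its centre. Origin at the centre of the underside, z up.
- jig_base: Grey base plate of the jig, 100x244x10 mm, fixed to the table. Origin at the centre of the underside, its y along the jig's length (the world's y at yaw 0), z up.
- index_bed: Aluminium bed of the jig, 76x214 mm, sprung: it moves only down, without tilting. Origin at the centre of its underside, 20 mm above the table unloaded; y along its length, axes as jig_base. Yields from about 3 N, 1.2 N more per mm, and bottoms out hard at 8 mm (about 13 N). 22 N or more between pin and bed damages them.
- start_mark (a point): Point on the strip's top (moves with the bed) at x = 0, y = -36 mm of the bed, midway between the two small yellow marks on the side rails; the hole lies on its +y side.
- petri: Bystander: closed petri dish, 67 mm diameter, 14 mm high, origin under its centre.
- bottle: Bystander: small bottle with blue screw cap, 53 mm diameter, 123 mm high, origin under its centre.
- window_mid (a point): Middle of the black steel strip's visible top, 58 mm above the table unloaded, moves with the bed, axes as the bed. Window 56 mm in x, 104 mm in y; rails 1 mm and end covers 2 mm higher. One unmarked blind hole, 14 mm diameter, 28 mm deep, 1 mm chamfer, centred on x=0, at y = -10 to +32 mm, different each time. The strip is clamped fast.

How it is judged:
By the outcome, as a careful person would: the job done as asked, in the order asked, and still so for the second after the job is handed in, with the robot touching nothing.
It also fails if it takes over 64 s, if anything falls off the work surface, if the arm or the gripper's body presses on something with over 40 N, if the wrist force passes 120 N, or if a joint passes its speed limit or range.

## Working session

There is one attempt and no reset: what is moved stays moved. The work goes in short steps, Python scripts to look and compute and a tool call to move; the robot and the scene stay as the last step left them, time stands still between calls to the robot, and variables do not carry over. Pictures are saved under pics/ and viewed, at most 10 in all, crops included, and the job is handed in when it is done.

Besides the shell and the picture viewer there is one more tool, called after ">>>" by a JSON object that holds its "method" and its "body", one argument or row to a line. send_rows: Moves the arm, as the interface text tells. Its arguments: {"type":"object","properties":{"commands":{"type":"string"},"grip_force":{"type":"number"}},"required":["commands"]}

```bash
mkdir -p pics; cat > h.py <<'E'
import numpy as np, cv2
from station import readout, cams
def snap(n,f=None):
    s=cams.snapshot(n)
    if f: cv2.imwrite('pics/'+f,cv2.cvtColor(s['pixels'],cv2.COLOR_RGB2BGR))
    return s
def ray(s,uv,z):
    K=np.array(s['intrinsics']);R=np.array(s['rotation']);e=np.array(s['eye'])
    d=R@np.linalg.inv(K)@np.array([uv[0],uv[1],1.])
    return e+d*(z-e[2])/d[2]
def proj(s,p):
    K=np.array(s['intrinsics']);R=np.array(s['rotation']);e=np.array(s['eye'])
    c=K@(R.T@(np.array(p)-e)); return c[:2]/c[2]
E
python3 - <<'E'
from h import *
a=snap('top','top0.png');b=snap('scene','scene0.png')
cv2.imwrite('pics/both.png',cv2.cvtColor(np.vstack([a['pixels']]),cv2.COLOR_RGB2BGR))
for s in(a,b): print(s['eye'],np.round(s['rotation'],3),s['intrinsics'])
r=readout.sense();print(r['t'],r['tcp_pos'],r['tool_rot'],r['force'])
E
```

```text
[ 0.57447857 -0.02306093  0.94781843] [-0.699  0.715 -0.019  0.012] [[490.19259942   0.         275.18554374]
 [  0.         490.19259942 206.07235608]
 [  0.           0.           1.        ]]
[0.1401021  0.53651091 0.47918646] [-0.309  0.807 -0.468  0.186] [[384.68748039   0.         280.44682848]
 [  0.         384.68748039 211.87814308]
 [  0.           0.           1.        ]]
0.1 [ 0.13809698 -0.60889047  0.23841798] [ 9.93802469e-01  1.11155980e-01  6.58592900e-05 -9.98574849e-04] [-0.21874305 -0.03480296  0.06672543]
```

View pics/top0.png

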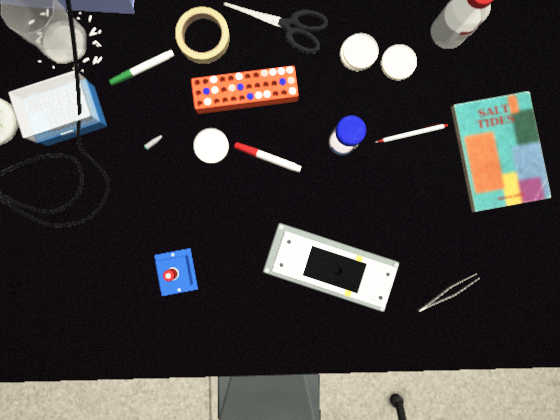

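View pics/scene0.png

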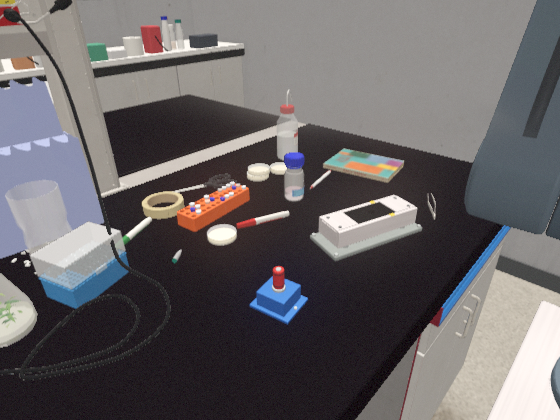

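The top view shows the pin's red head near (171,274), the jig around (332,268) with the yellow marks at (359,258) and (348,293), and the hole as a dark spot near (338,270). The scene view confirms this layout. The rotations are quaternions, so I'll fix the helper.

```bash
sed -i "s/R=np.array(s\['rotation'\])/R=Rot.from_quat(s['rotation']).as_matrix()/; 1a from scipy.spatial.transform import Rotation as Rot" h.py
cat >> h.py <<'E'
def blobs(s,lo,hi,amin=5):
    h=cv2.cvtColor(s['pixels'],cv2.COLOR_RGB2HSV)
    n,l,st,c=cv2.connectedComponentsWithStats(cv2.inRange(h,np.array(lo),np.array(hi)))
    return [(st[i].tolist(),c[i].round(1).tolist()) for i in range(1,n) if st[i][4]>=amin],l
E
python3 - <<'E'
from h import *
a=snap('top');b=snap('scene')
for nm,lo,hi in (('yel',(22,120,120),(35,255,255)),('blue',(100,150,80),(125,255,255)),('red',(0,150,80),(6,255,255)),('red2',(172,150,80),(180,255,255))):
    for n,s in(('top',a),('scene',b)):
        print(nm,n,[x for x in blobs(s,lo,hi,4)[0]])
# jig white bed region in top
hsv=cv2.cvtColor(a['pixels'],cv2.COLOR_RGB2HSV)
m=cv2.inRange(hsv,np.array((0,0,100)),np.array((180,60,255)));m[:215]=0;m[320:]=0;m[:,:255]=0;m[:,405:]=0
cs,_=cv2.findContours(m,cv2.RETR_EXTERNAL,cv2.CHAIN_APPROX_SIMPLE);c=max(cs,key=cv2.contourArea);r=cv2.minAreaRect(c);print(r)
for p in cv2.boxPoints(r): print(p,ray(a,p,.01).round(4))
# black window
g=cv2.cvtColor(a['pixels'],cv2.COLOR_RGB2GRAY)
f=np.zeros_like(m);cv2.drawContours(f,[c],-1,255,-1)
k=cv2.inRange(g,0,60)&f
cs,_=cv2.findContours(k,cv2.RETR_EXTERNAL,cv2.CHAIN_APPROX_SIMPLE);c=max(cs,key=cv2.contourArea);r=cv2.minAreaRect(c);print(r)
P=[ray(a,p,.059) for p in cv2.boxPoints(r)]
print(np.round(P,4),np.mean(P,0), [np.linalg.norm(P[i]-P[i-1]) for i in range(4)])
cr=a['pixels'][235:310,280:390]; cr=np.clip(cr.astype(int)*3,0,255).astype(np.uint8)
cv2.imwrite('pics/crop.png',cv2.cvtColor(cv2.resize(cr,None,fx=7,fy=7,interpolation=cv2.INTER_CUBIC),cv2.COLOR_RGB2BGR))
E
```

```text
yel top [([503, 174, 16, 22, 266], [510.2, 184.2]), ([507, 197, 14, 9, 87], [513.2, 200.7]), ([356, 256, 5, 6, 19], [358.0, 258.8]), ([345, 289, 6, 7, 24], [347.4, 292.3])]
yel scene [([0, 0, 15, 4, 56], [6.8, 1.4]), ([379, 165, 10, 4, 15], [384.0, 166.2]), ([369, 200, 5, 3, 10], [371.4, 201.1]), ([389, 212, 5, 4, 13], [391.2, 213.6])]
blue top [([280, 79, 5, 6, 23], [282.1, 81.2]), ([80, 80, 27, 55, 386], [94.7, 112.2]), ([238, 84, 5, 6, 25], [239.9, 86.6]), ([204, 88, 5, 6, 24], [206.0, 90.7]), ([247, 94, 6, 5, 24], [249.5, 96.0]), ([336, 115, 31, 31, 745], [350.7, 129.9]), ([38, 133, 38, 12, 162], [56.5, 138.8]), ([154, 248, 44, 49, 1390], [176.3, 271.3])]
blue scene [([161, 17, 6, 2, 12], [163.5, 17.5]), ([285, 152, 19, 16, 230], [294.4, 159.2]), ([441, 225, 69, 96, 774], [472.9, 270.9]), ([120, 255, 9, 11, 33], [124.1, 259.3]), ([41, 261, 85, 47, 1291], [83.9, 287.3]), ([249, 277, 59, 48, 1348], [278.0, 300.2])]
red top [([468, 0, 25, 8, 141], [479.3, 2.8]), ([461, 33, 4, 1, 4], [462.5, 33.0]), ([289, 65, 6, 2, 6], [291.5, 65.2]), ([273, 67, 4, 1, 4], [274.5, 67.0]), ([281, 66, 
[... 2457 characters left out ...]
18, 101], [436.4, 317.7])]
((331.02691650390625, 266.8838806152344), (127.72074890136719, 52.53883743286133), 18.23940086364746)
[262.15308 271.8459 ] [ 0.4912 -0.0043  0.01  ]
[278.5971  221.94678] [ 0.5854 -0.0379  0.01  ]
[399.90076 261.92188] [ 0.5036 -0.2676  0.01  ]
[383.45673 311.82098] [ 0.41  -0.233  0.01 ]
((334.14996337890625, 269.04998779296875), (56.60476303100586, 29.725406646728516), 18.43494987487793)
[[ 0.4895 -0.0781  0.059 ]
 [ 0.5399 -0.0965  0.059 ]
 [ 0.5053 -0.1928  0.059 ]
 [ 0.4551 -0.1742  0.059 ]] [ 0.49744485 -0.13539447  0.059     ] [np.float64(0.10203358711715488), np.float64(0.05357382370770899), np.float64(0.10230970302094164), np.float64(0.05353935024716932)]
```

View pics/crop.png

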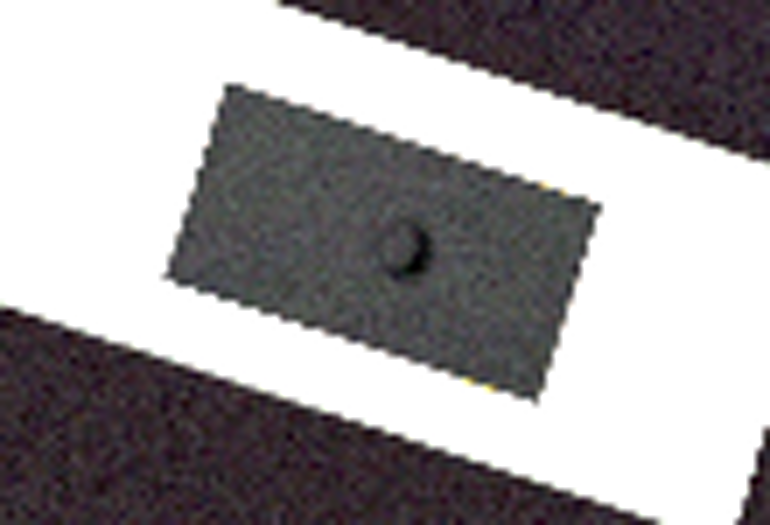

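The crop shows the hole at full-image pixel (338,270.4), with the marked end to its right. That puts it about 7 mm to the -y side of the window's middle.

```bash
python3 - <<'E'
from h import *
a=snap('top');b=snap('scene')
psi=np.deg2rad(-19.7);X=np.array([np.cos(psi),np.sin(psi)]);Y=np.array([-X[1],X[0]])
mid=np.array([.4975,-.1355])
for uv in((337.9,270.4),(358,258.8),(347.4,292.3)):
    p=ray(a,uv,.058)[:2];print(p.round(4),'jig',((p-mid)@X).round(4),((p-mid)@Y).round(4))
print('red top',ray(a,(170.7,273.9),.076), 'stand',ray(a,(176.3,271.3),.034))
def tri(u,v):
    A=[];B=[]
    for s,w in((a,u),(b,v)):
        e=np.array(s['eye']);d=ray(s,w,0)-e;d/=np.linalg.norm(d);M=np.eye(3)-np.outer(d,d);A.append(M);B.append(M@e)
    return np.linalg.solve(sum(A),sum(B))
print('pin tri',tri((170.7,273.9),(278.5,268)))
for s,u in((b,(371.4,201.1)),(b,(391.2,213.6))):print(ray(s,u,.059))
E
```

```text
[ 0.4947 -0.1422] jig -0.0003 -0.0073
[ 0.5147 -0.1793] jig 0.031 -0.0354
[ 0.455  -0.1583] jig -0.0324 -0.0358
red top [0.49739836 0.15591463 0.076     ] stand [0.49822209 0.15411914 0.034     ]
pin tri [0.496848   0.15606965 0.07375479]
[ 0.51675727 -0.18447791  0.059     ]
[ 0.45422748 -0.16184079  0.059     ]
```

>>> {"method": "send_rows", "body": {
  "commands": "85 0.5 0 0 1;85 1 0 0 1;85 1 0 0 1;85 1 0 0 1;85 1 0 0 1;85 1 0 0 1;85 1 0 0 1;85 1 0 0 1;85 1 0 0 0.12;85 1 0 0 0;85 1 0 0 0;85 1 0 0 0"
}}

```text
t: 1.3
tcp_pos: [0.3626, -0.642, 0.2391]
tool_rot: [0.985, -0.171, -0.0, -0.0]
force: [0.1, 0.9, -0.3]
finger_gap: 0.997
gripper_force: 0.0
```

>>> {"method": "send_rows", "body": {
  "commands": "85 -0.178 -1 0 0;85 -0.178 -1 0 0;85 -0.178 -1 0 0;85 -0.178 -1 0 0;85 -0.178 -1 0 0;85 -0.178 -1 0 0;85 -0.178 -1 0 0;85 -0.178 -1 0 0;85 -0.178 -1 0 0;85 -0.178 -1 0 0;85 -0.178 -1 0 0;85 -0.178 -1 0 0;85 -0.178 -1 0 0;85 -0.178 -1 0 0;85 -0.178 -1 0 0;85 -0.178 -1 0 0;85 -0.178 -1 0 0;85 -0.178 -1 0 0;85 -0.178 -1 0 0;85 -0.178 -1 0 0"
}}

```text
t: 2.97
tcp_pos: [0.4296, -0.2404, 0.2394]
tool_rot: [0.985, -0.171, 0.0, 0.0]
force: [0.7, -0.3, 0.5]
finger_gap: 0.998
gripper_force: 0.0
```

>>> {"method": "send_rows", "body": {
  "commands": "85 -0.178 -1 0.2 0;85 -0.178 -1 0.2 0;85 -0.178 -1 0.2 0;85 -0.178 -1 0.2 0;85 -0.178 -1 0.2 0;85 -0.178 -1 0.2 0;85 -0.178 -1 0.2 0;85 -0.178 -1 0.2 0;85 -0.178 -1 0.2 0;85 -0.178 -1 0.2 0;85 -0.178 -1 0.2 0;85 -0.178 -1 0.2 0;85 -0.178 -1 0.2 0;85 -0.178 -1 0.2 0;85 -0.178 -1 0.2 0;85 -0.178 -1 0.2 0;85 -0.178 -1 0.2 0;85 -0.178 -1 0.2 0;85 -0.178 -1 0 0;85 -0.178 -0.8 0 0"
}}

```text
t: 4.63
tcp_pos: [0.4964, 0.1568, 0.1671]
tool_rot: [0.985, -0.171, 0.0, -0.0]
force: [-0.1, -1.1, 0.4]
finger_gap: 0.996
gripper_force: 0.0
```

>>> {"method": "send_rows", "body": {
  "commands": "85 0 0 0 0;85 0 0 0 0"
}}

```text
t: 4.8
tcp_pos: [0.4961, 0.1559, 0.1673]
tool_rot: [0.985, -0.17, 0.0, 0.0]
force: [-0.7, 0.2, -0.2]
finger_gap: 0.997
gripper_force: 0.0
```

```bash
python3 - <<'E'
from h import *
s=snap('wrist','w1.png');r=readout.sense()
print(r['tcp_pos'],Rot.from_quat(r['tool_rot']).as_matrix().round(4),r['force'],s['eye'],Rot.from_quat(s['rotation']).as_matrix().round(3),s['intrinsics'][0])
for lo,hi in (((0,120,60),(8,255,255)),((170,120,60),(180,255,255))):print(blobs(s,lo,hi,20)[0])
E
```

```text
[0.49596721 0.15526777 0.16727784] [[ 9.417e-01 -3.365e-01 -2.000e-04]
 [-3.365e-01 -9.417e-01 -4.000e-04]
 [-1.000e-04  5.000e-04 -1.000e+00]] [ 0.23887973 -0.21187034  0.24595105] [0.57091594 0.13024606 0.301226  ] [[-0.334 -0.897 -0.29 ]
 [-0.942  0.318  0.102]
 [ 0.     0.308 -0.951]] [355.5806974    0.         277.75511477]
[([260, 190, 26, 38, 599], [273.2, 206.2])]
[]
```

View pics/w1.png

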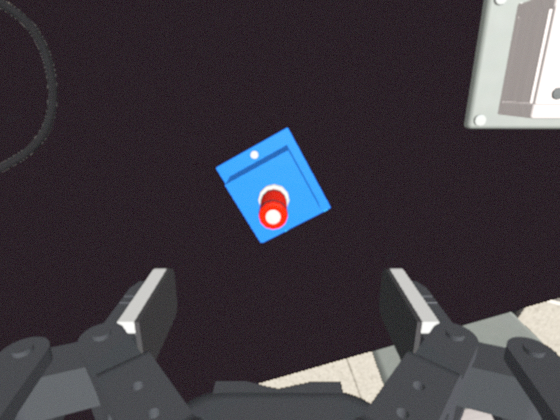

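The wrist view shows the red pin top centred near (273,216), with the collar round (274,196). The pin stands free between the open fingers.

```bash
python3 - <<'E'
from h import *
s=snap('wrist')
p=ray(s,(272.8,216),.076);print(p, ray(s,(274,197),.039))
r=readout.sense();print(r['tcp_pos'],(Rot.from_quat(r['tool_rot']).as_matrix().T@(p-r['tcp_pos']))*1000)
E
```

```text
[0.49436524 0.16012189 0.076     ] [0.49615784 0.15898871 0.039     ]
[0.49592491 0.15485524 0.16729883] [-3.22891102 -4.47653456 91.29721152]
```

>>> {"method": "send_rows", "body": {
  "commands": "85 -0.11 -0.19 0.8 0;85 0 0 0.8 0;85 0 0 0.8 0;85 0 0 0.8 0;85 0 0 0.4 0;85 0 0 0 0;85 0 0 0 0;85 0 0 0 0"
}}

```text
t: 5.57
tcp_pos: [0.496, 0.1594, 0.096]
tool_rot: [0.985, -0.172, 0.001, -0.0]
force: [-0.2, 0.4, -0.3]
finger_gap: 0.998
gripper_force: 0.0
```

```bash
python3 - <<'E'
from h import *
s=snap('wrist','w2.png');r=readout.sense();print(r['tcp_pos'])
print(blobs(s,(0,120,60),(8,255,255),20)[0])
for z in(.076,):
  for u in ((273,216),): print(proj(s,np.array(r['tcp_pos'])*[1,1,0]+[0,0,z]))
E
```

```text
[0.49607485 0.15953894 0.09618932]
[([259, 221, 38, 61, 1427], [277.9, 248.6])]
[278.98711695 260.77555151]
```

View pics/w2.png

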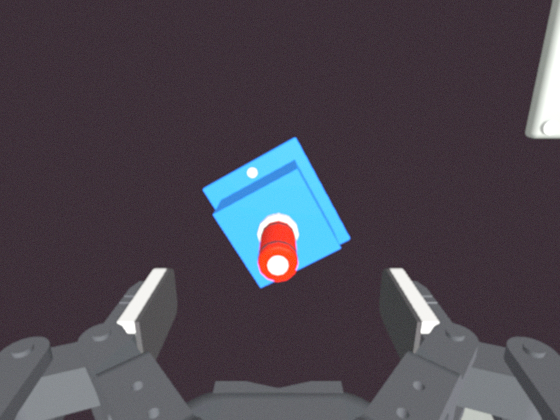

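The pin top is at (278,264), and the projected tool axis is at (279,261), so the pin is centred to about 1–2 mm. I'll go down and grip.

>>> {"method": "send_rows", "body": {
  "commands": "85 -0.06 0 0.5 0;85 0 0 0.5 0;85 0 0 0.5 0;85 0 0 0.5 0;85 0 0 0.25 0;85 0 0 0 0;40 0 0 0 0;28 0 0 0 0;20 0 0 0 0;16 0 0 0 0;12 0 0 0 0;12 0 0 0 0;12 0 0 0 0;12 0 0 0 0;12 0 0 0 0",
  "grip_force": 50
}}

```text
t: 6.87
tcp_pos: [0.4945, 0.1602, 0.0508]
tool_rot: [0.985, -0.171, 0.0, -0.0]
force: [-0.6, 0.3, 5.2]
finger_gap: 0.221
gripper_force: 48.8
```

>>> {"method": "send_rows", "body": {
  "commands": "12 0 0 -0.25 0;12 0 0 -0.25 0;12 0 0 -0.5 0;12 0 0 -0.8 0;12 0 0 -0.8 0;12 0 0 -0.8 0;12 0 0 -0.6 0;12 0 0 0 0;12 0 0 0 0"
}}

```text
t: 7.62
tcp_pos: [0.4946, 0.1602, 0.1312]
tool_rot: [0.985, -0.171, 0.001, -0.0]
force: [0.3, -0.2, -1.0]
finger_gap: 0.217
gripper_force: 48.8
```

```bash
python3 - <<'E'
from h import *
s=snap('wrist','w3.png');r=readout.sense();print(r['tcp_pos'],r['force'],r['finger_gap'])
T=Rot.from_quat(r['tool_rot']).as_matrix();p=np.array(r['tcp_pos'])
for d in(-25.2,11.8,16.8,40.8):print(d,proj(s,p+T@[0,0,d/1000]))
E
```

```text
[0.49403342 0.16010905 0.13046515] [-0.21411856 -0.48961771 -1.73370592] 0.21863971555702708
-25.2 [280.53575137 318.88202376]
11.8 [279.9913456  269.34423297]
16.8 [279.93521641 264.23679909]
40.8 [279.70463302 243.25503813]
```

View pics/w3.png

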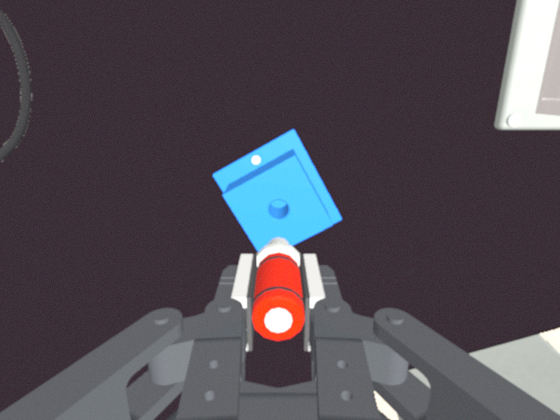

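The pin is held upright and centred: its top is at (278,320) where (280.5,319) was expected, and the tip is near (278,240). Next I'll move it above the start mark.

>>> {"method": "send_rows", "body": {
  "commands": "12 0.154 0.48 0 0;12 0.308 0.969 0 0;12 0.308 0.969 0 0;12 0.308 0.969 0 0;12 0.308 0.969 0 0;12 0.308 0.969 0 0;12 0.308 0.969 0 0;12 0.308 0.969 0 0;12 0.308 0.969 0 0;12 0.308 0.969 0 0;12 0.308 0.969 0 0;12 0.308 0.969 0 0;12 0.308 0.969 0 0;12 0.308 0.969 0 0;12 0.308 0.969 0 0;12 0.308 0.969 0 0;12 0.154 0.485 0 0;12 0 0 0 0;12 0 0 0 0"
}}

```text
t: 9.25
tcp_pos: [0.4816, -0.1649, 0.1297]
tool_rot: [0.985, -0.172, -0.001, -0.001]
force: [0.2, 0.2, -0.4]
finger_gap: 0.217
gripper_force: 48.9
```

```bash
python3 - <<'E'
from h import *
s=snap('wrist','w4.png');r=readout.sense();print(r['tcp_pos'],r['force'],r['finger_gap'])
T=Rot.from_quat(r['tool_rot']).as_matrix();p=np.array(r['tcp_pos'])
for d in(-25.2,40.8,72.3):print(d,proj(s,p+T@[0,0,d/1000]))
for st,c in blobs(s,(20,100,100),(36,255,255),10)[0]:
    q=ray(s,c,.059);print(st,c,q,(T.T@(q-p))*1000)
E
```

```text
[ 0.48155818 -0.1641666   0.12975612] [-0.11471842  0.24392716 -1.12181223] 0.21887802490110309
-25.2 [277.97220855 319.9720103 ]
40.8 [277.87382409 243.47953237]
72.3 [277.84661628 222.32585901]
[275, 156, 22, 17, 342] [285.4, 164.1] [ 0.51477566 -0.18070903  0.059     ] [37.01008024  4.40725867 70.67044623]
```

View pics/w4.png

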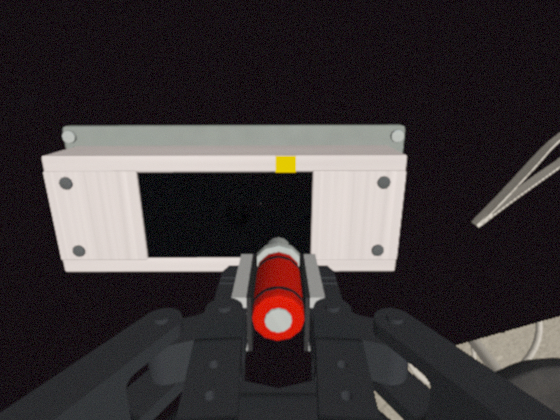

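In the wrist view the strip window runs from about (140,172) to (312,257), the far yellow mark is at (285,164), and the hole shows faintly near (238,214). The jig is parallel to the tool axes. I'll measure the centre line and the hole.

```bash
python3 - <<'E'
from h import *
s=snap('wrist');r=readout.sense()
T=Rot.from_quat(r['tool_rot']).as_matrix();p=np.array(r['tcp_pos'])
g=cv2.cvtColor(s['pixels'],cv2.COLOR_RGB2GRAY).astype(int)
f=lambda uv,z:((T.T@(ray(s,uv,z)-p))*1000).round(1)[:2]
for c in(170,200,220):
    b=np.where(g[150:275,c]<90)[0]+150; print(c,b.min(),b.max(),f((c,b.min()-.5),.059),f((c,b.max()+.5),.059))
for rw in(185,200,225):
    b=np.where(g[rw,100:330]<90)[0]+100; print(rw,b.min(),b.max(),f((b.min()-.5,rw),.060),f((b.max()+.5,rw),.060))
k=cv2.GaussianBlur(g.astype(np.float32),(3,3),0)[180:250,150:270]
print(np.median(k),k.min()); ys,xs=np.where(k<np.median(k)*.6); print(len(ys),xs.mean()+150,ys.mean()+180,xs.min()+150,xs.max()+150,ys.min()+180,ys.max()+180)
print('tip exp',proj(s,p+T@[0,0,.0408]))
im=np.clip(s['pixels'][150:270,130:330].astype(int)*4,0,255).astype(np.uint8)
cv2.imwrite('pics/c4.png',cv2.cvtColor(cv2.resize(im,None,fx=4,fy=4),cv2.COLOR_RGB2BGR))
E
```

```text
170 172 274 [ 32.2 -63.8] [-36.  -70.1]
200 172 274 [ 32.2 -46.1] [-36.  -50.7]
220 172 274 [ 32.2 -34.3] [-36.  -37.8]
185 141 312 [ 24.3 -81.7] [24.3 20.2]
200 143 312 [ 14.9 -81.6] [15.  20.5]
225 146 311 [ -1.2 -81.7] [-1.1 20.4]
13.8125 3.5625
132 227.49242424242425 213.67424242424244 150 267 180 249
tip exp [278.43715412 242.99259906]
```

View pics/c4.png

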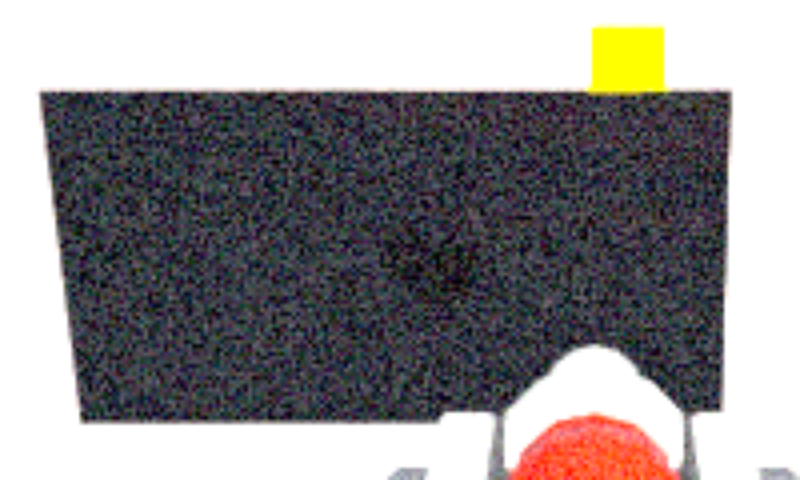

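The crop confirms the hole at about (240,217) and the tip at (279,242). The strip's centre line is 5 mm along tool +x, the start mark 4.7 mm along tool +y, and the hole about 28 mm along -y from the start. I'll shift over and descend.

>>> {"method": "send_rows", "body": {
  "commands": "12 0.25 0.235 0 0;12 0 0 0 0;12 0 0 0.3 0;12 0 0 0.4 0;12 0 0 0.4 0;12 0 0 0.2 0;12 0 0 0 0;12 0 0 0 0;12 0 0 0 0"
}}

```text
t: 10.1
tcp_pos: [0.4856, -0.1711, 0.1042]
tool_rot: [0.985, -0.171, -0.0, -0.0]
force: [1.0, -0.4, -1.8]
finger_gap: 0.219
gripper_force: 48.9
```

```bash
cat >> h.py <<'E'
def st(n=6):
    F=[];P=[]
    for _ in range(n):
        cams.snapshot('wrist');r=readout.sense();F.append(r['force']);P.append(r['tcp_pos'])
    print('F',np.mean(F,0).round(2),'sd',np.std(F,0).round(2),'P',np.mean(P,0).round(5),'q',np.round(r['q'],3),'t',r['t'],'gap',r['finger_gap'])
E
python3 -c "
from h import *
st()"
```

```text
F [-0.13 -0.19 -0.62] sd [0.41 0.53 0.33] P [ 0.48571 -0.17117  0.10455] q [-0.556  0.592  1.824  0.     0.725  1.359] t 10.4 gap 0.21984124146315062
```

>>> {"method": "send_rows", "body": {
  "commands": "12 0 0 0.06 0;12 0 0 0.06 0;12 0 0 0.05 0;12 0 0 0.03 0;12 0 0 0.03 0;12 0 0 0 0;12 0 0 0 0"
}}

```text
t: 10.98
tcp_pos: [0.4855, -0.171, 0.0996]
tool_rot: [0.985, -0.171, -0.0, -0.0]
force: [-0.2, -0.0, -1.0]
finger_gap: 0.217
gripper_force: 48.9
```

```bash
python3 -c "
from h import *
st(4)"
```

```text
F [ 0.03  0.19 -0.74] sd [0.18 0.69 0.28] P [ 0.48556 -0.17105  0.09972] q [-0.556  0.601  1.827 -0.     0.714  1.359] t 11.1833 gap 0.21959966004391657
```

>>> {"method": "send_rows", "body": {
  "commands": "12 0 0 0.03 0;12 0 0 0.02 0;12 0 0 0 0;12 0 0 0 0"
}}

```text
t: 11.52
tcp_pos: [0.4856, -0.1711, 0.0988]
tool_rot: [0.985, -0.171, 0.0, 0.0]
force: [-0.2, 0.3, 0.8]
finger_gap: 0.219
gripper_force: 48.9
```

```bash
python3 -c "
from h import *
st(4)"
```

```text
F [-0.03  0.33  0.49] sd [0.69 0.29 0.19] P [ 0.4856  -0.17108  0.09881] q [-0.556  0.603  1.827  0.     0.712  1.359] t 11.7167 gap 0.21665280848570564
```

>>> {"method": "send_rows", "body": {
  "commands": "12 0 0 0.03 0;12 0 0 0.02 0;12 0 0 0 0;12 0 0 0 0"
}}

```text
t: 12.05
tcp_pos: [0.4856, -0.1711, 0.0979]
tool_rot: [0.985, -0.171, 0.0, 0.0]
force: [-0.5, -0.0, 3.1]
finger_gap: 0.221
gripper_force: 49.0
```

```bash
python3 -c "
from h import *
st(4)"
```

```text
F [-0.06 -0.32  2.86] sd [0.33 0.35 0.33] P [ 0.48563 -0.17108  0.09784] q [-0.556  0.604  1.828  0.     0.709  1.359] t 12.25 gap 0.21851185051549948
```

>>> {"method": "send_rows", "body": {
  "commands": "12 0 -0.04 0 0;12 0 -0.05 0 0;12 0 -0.05 0 0;12 0 -0.05 0 0;12 0 -0.05 0 0;12 0 -0.05 0 0;12 0 -0.05 0 0;12 0 -0.05 0 0;12 0 -0.05 0 0;12 0 -0.05 0 0;12 0 -0.05 0 0;12 0 -0.05 0 0;12 0 -0.05 0 0;12 0 -0.05 0 0;12 0 -0.05 0 0;12 0 -0.05 0 0;12 0 -0.05 0 0"
}}

```text
t: 13.67
tcp_pos: [0.4912, -0.1551, 0.0977]
tool_rot: [0.985, -0.171, -0.0, -0.0]
force: [-0.7, -2.4, 3.9]
finger_gap: 0.218
gripper_force: 49.0
```

```bash
python3 -c "
from h import *
st(3)"
```

```text
F [-0.62 -1.94  3.36] sd [0.4  0.59 0.19] P [ 0.49121 -0.15494  0.09771] q [-0.523  0.605  1.827  0.     0.71   1.392] t 13.8167 gap 0.21961398288224437
```

>>> {"method": "send_rows", "body": {
  "commands": "12 0 -0.05 0 0;12 0 -0.05 0 0;12 0 -0.05 0 0;12 0 -0.05 0 0;12 0 -0.05 0 0;12 0 -0.05 0 0;12 0 -0.05 0 0"
}}

```text
t: 14.4
tcp_pos: [0.4936, -0.1485, 0.0977]
tool_rot: [0.985, -0.171, -0.0, -0.0]
force: [-0.7, -1.5, 3.8]
finger_gap: 0.217
gripper_force: 49.0
```

>>> {"method": "send_rows", "body": {
  "commands": "12 0 -0.05 0 0"
}}

```text
t: 14.48
tcp_pos: [0.4939, -0.1476, 0.0977]
tool_rot: [0.985, -0.171, -0.0, 0.0]
force: [-1.4, -1.1, 2.8]
finger_gap: 0.219
gripper_force: 49.0
```

>>> {"method": "send_rows", "body": {
  "commands": "12 0 -0.05 0 0"
}}

```text
t: 14.57
tcp_pos: [0.4943, -0.1466, 0.0977]
tool_rot: [0.985, -0.171, -0.0, -0.0]
force: [-0.6, -2.3, 2.5]
finger_gap: 0.217
gripper_force: 49.0
```

>>> {"method": "send_rows", "body": {
  "commands": "12 0 -0.05 0 0"
}}

```text
t: 14.65
tcp_pos: [0.4943, -0.145, 0.0974]
tool_rot: [0.985, -0.172, -0.001, -0.001]
force: [-0.6, 0.1, -1.0]
finger_gap: 0.218
gripper_force: 48.8
```

>>> {"method": "send_rows", "body": {
  "commands": "12 0 -0.05 0 0"
}}

```text
t: 14.73
tcp_pos: [0.4943, -0.1439, 0.0972]
tool_rot: [0.985, -0.171, -0.001, -0.001]
force: [-0.2, -0.3, -0.6]
finger_gap: 0.217
gripper_force: 48.8
```

The force dropped, so the tip is in the hole mouth. I'll centre it a little further and feed it down gently.

>>> {"method": "send_rows", "body": {
  "commands": "12 0 -0.05 0.02 0;12 0 -0.05 0.03 0;12 0 0 0.05 0;12 0 0 0 0"
}}

```text
t: 15.07
tcp_pos: [0.4954, -0.1427, 0.0953]
tool_rot: [0.985, -0.171, -0.0, -0.0]
force: [0.9, 0.8, -1.6]
finger_gap: 0.214
gripper_force: 48.8
```

```bash
python3 -c "
from h import *
st(3)"
```

```text
F [-0.35  0.42 -0.46] sd [0.34 0.47 0.19] P [ 0.49548 -0.14287  0.09553] q [-0.498  0.609  1.826  0.     0.706  1.417] t 15.2167 gap 0.21478727855086444
```

>>> {"method": "send_rows", "body": {
  "commands": "12 0 0 0.05 0;12 0 0 0.05 0;12 0 0 0.03 0;12 0 0 0 0"
}}

```text
t: 15.55
tcp_pos: [0.4953, -0.1428, 0.0929]
tool_rot: [0.985, -0.171, -0.0, -0.0]
force: [-0.0, -0.1, -0.9]
finger_gap: 0.223
gripper_force: 48.8
```

```bash
python3 -c "
from h import *
st(3)"
```

```text
F [-0.48  0.69 -1.09] sd [0.41 0.19 0.4 ] P [ 0.49534 -0.14287  0.09298] q [-0.498  0.614  1.828  0.     0.7    1.417] t 15.7 gap 0.22107845946475058
```

>>> {"method": "send_rows", "body": {
  "commands": "12 0 0 0.06 0;12 0 0 0.06 0;12 0 0 0.06 0;12 0 0 0 0"
}}

```text
t: 16.03
tcp_pos: [0.4953, -0.1428, 0.0893]
tool_rot: [0.985, -0.171, -0.0, -0.0]
force: [-0.3, 0.6, -1.4]
finger_gap: 0.222
gripper_force: 48.8
```

>>> {"method": "send_rows", "body": {
  "commands": "12 0 0 0.08 0;12 0 0 0.08 0;12 0 0 0.08 0;12 0 0 0 0;12 0 0 0 0"
}}

```text
t: 16.45
tcp_pos: [0.4954, -0.1428, 0.0844]
tool_rot: [0.985, -0.171, -0.0, -0.0]
force: [-0.3, 1.3, -1.3]
finger_gap: 0.217
gripper_force: 48.8
```

>>> {"method": "send_rows", "body": {
  "commands": "12 0 0 0.08 0;12 0 0 0.08 0;12 0 0 0.08 0;12 0 0 0.08 0;12 0 0 0.08 0;12 0 0 0 0;12 0 0 0 0"
}}

```text
t: 17.03
tcp_pos: [0.4953, -0.1428, 0.0764]
tool_rot: [0.985, -0.171, -0.0, -0.0]
force: [-1.3, 2.4, -3.0]
finger_gap: 0.219
gripper_force: 48.8
```

>>> {"method": "send_rows", "body": {
  "commands": "12 0 0 0.04 0;12 0 0 0.03 0;12 0 0 0.03 0;12 0 0 0 0;12 0 0 0 0"
}}

```text
t: 17.45
tcp_pos: [0.4954, -0.1429, 0.0748]
tool_rot: [0.985, -0.171, -0.0, -0.0]
force: [-3.0, 3.1, 2.7]
finger_gap: 0.219
gripper_force: 49.0
```

```bash
python3 -c "
from h import *
st(3)"
```

```text
F [-2.5   2.49  2.84] sd [0.28 0.16 0.44] P [ 0.49539 -0.14287  0.07482] q [-0.498  0.647  1.837  0.     0.658  1.417] t 17.6 gap 0.22095695850718056
```

The collar met the strip at exactly the predicted height. I'll ease the side load, press it home and check that it is seated.

>>> {"method": "send_rows", "body": {
  "commands": "12 -0.022 -0.01 0.04 0;12 0 0 0.04 0;12 0 0 0.04 0;12 0 0 0.04 0;12 0 0 0 0;12 0 0 0 0"
}}

```text
t: 18.1
tcp_pos: [0.4954, -0.1428, 0.0718]
tool_rot: [0.985, -0.171, 0.0, 0.0]
force: [-3.0, 2.1, 6.3]
finger_gap: 0.217
gripper_force: 49.3
```

```bash
python3 -c "
from h import *
st(3)"
```

```text
F [-3.4   2.29  6.35] sd [0.31 0.16 0.31] P [ 0.49538 -0.14283  0.07179] q [-0.498  0.653  1.839 -0.     0.65   1.417] t 18.25 gap 0.2202747807366941
```

>>> {"method": "send_rows", "body": {
  "commands": "12 -0.01 0 -0.05 0;12 0 0 -0.04 0;12 0 0 0 0;20 0 0 0 0;23 0 0 0 0;26 0 0 0 0;32 0 0 0 0;45 0 0 0 0;60 0 0 0 0;60 0 0 0 0;60 0 0 0 0;60 0 0 0 0",
  "grip_force": 20
}}

```text
t: 19.25
tcp_pos: [0.4951, -0.1426, 0.0733]
tool_rot: [0.985, -0.171, 0.0, 0.0]
force: [-0.2, 0.4, 0.1]
finger_gap: 0.703
gripper_force: 0.0
```

```bash
python3 - <<'E'
from h import *
st(2)
s=snap('wrist','w5.png')
r=readout.sense();p=np.array(r['tcp_pos'])
print(proj(s,[p[0],p[1],.1]))
E
```

```text
F [0.05 0.3  0.9 ] sd [0.14 0.18 0.13] P [ 0.49509 -0.14259  0.07332] q [-0.498  0.65   1.839  0.     0.653  1.417] t 19.35 gap 0.7046011918783441
[279.83263718 321.70706894]
```

View pics/w5.png

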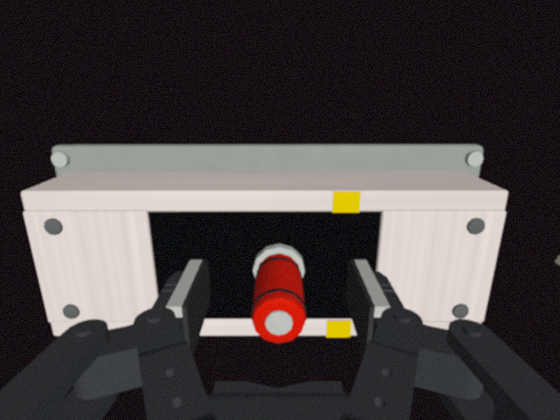

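The pin is released and upright. Its top is at (279,322), against (280,322) projected for a fully seated pin. I'll retract straight up.

>>> {"method": "send_rows", "body": {
  "commands": "85 0 0 -0.1 0;85 0 0 -0.2 0;85 0 0 -0.5 0;85 0 0 -1 0;85 0 0 -1 0;85 0 0 -1 0;85 0 0 -1 0;85 0 0 -1 0;85 0 0 -0.5 0;85 0 0 0 0;85 0 0 0 0;85 0 0 0 0;85 0 0 0 0"
}}

```text
t: 20.48
tcp_pos: [0.4942, -0.1422, 0.1981]
tool_rot: [0.985, -0.171, -0.001, -0.0]
force: [0.3, 0.5, -0.5]
finger_gap: 0.995
gripper_force: 0.0
```

```bash
python3 - <<'E'
from h import *
s=snap('scene');b=snap('wrist','w6.png')
r=readout.sense();print(r['tcp_pos'],r['force'],r['t'])
for z in(.1,.063):print(z,proj(b,[.4953,-.1427,z]),proj(s,[.4953,-.1427,z]))
print(blobs(b,(0,120,60),(8,255,255),40)[0]);print(blobs(s,(165,120,60),(180,255,255),30)[0])
print([x for x in blobs(s,(100,150,80),(125,255,255),100)[0]])
E
```

```text
[ 0.49441835 -0.14228709  0.19816209] [-0.01084503  0.00220974 -0.70683159] 20.5833
0.1 [279.04809263 206.47578949] [372.06267845 194.23725373]
0.063 [278.89922137 191.41165033] [370.28182953 209.19141841]
[([264, 182, 30, 40, 704], [278.4, 200.8])]
[([0, 7, 10, 8, 34], [2.5, 9.9]), ([0, 16, 18, 10, 78], [5.9, 21.7]), ([141, 26, 22, 27, 268], [151.8, 38.2]), ([430, 307, 13, 19, 110], [436.7, 317.4]), ([412, 336, 8, 32, 32], [415.4, 351.5])]
[([285, 152, 19, 16, 196], [295.1, 158.7]), ([441, 226, 64, 94, 742], [471.6, 272.5]), ([41, 264, 83, 45, 1104], [82.6, 288.2]), ([250, 275, 58, 50, 1336], [276.9, 298.1])]
```

View pics/w6.png

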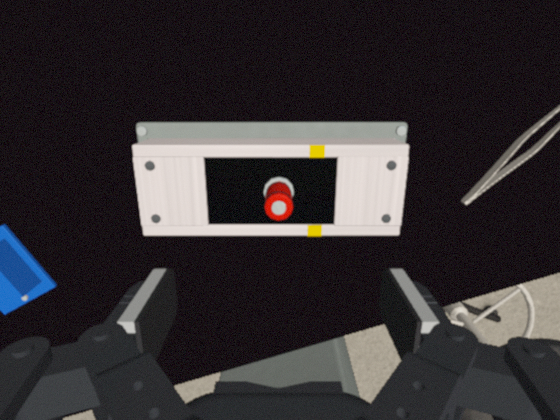

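The pin stands seated in the jig with its top at (278,207), where (279,206.5) was expected. The gripper is clear and the bystanders haven't been touched.

```bash
python3 -c "
from station import sign_off
print(sign_off())"
```

```text
the job is handed in; nothing more can be done
None
```

The job is handed in: the pin dropped into the hole about 27 mm along the strip, is pressed home with its collar on the strip and let go, and the arm never went near the petri dish or the bottle.

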